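# Tighten the clamp nut between its ribs with the pin wrench

## Robot

A 6-joint arm with a two-finger parallel gripper is mounted at the origin on the work surface. World frame = base frame: x ahead of the robot, y to its left, z up, the work surface at z = 0. Lengths are in mm, angles in rad, forces in N, time in s.
With the tool pointing down it reaches from about 350 to 875 mm from the base axis. Payload 4.2 kg.
Tool frame: the origin (TCP) lies at the very end of the fingers, on their centre line; the grasp point (between the pads) lies 19 mm behind it; z points along the fingers, y is the direction in which the jaws open and shut (so a half turn about z gives the same grasp; the last joint's range is limited). The gripper opens to 85 mm and grips with 20 to 120 N. Pads are 22 mm wide; open, the fingers measure 114 mm over their backs; the gripper's body (76 mm by 85 mm) begins 54 mm behind the grasp point. The pads swing forward as they close: fully open they stand 13 mm farther back than shut.
Start: joints at [-0.937, 0.385, 0.008, 0, -1.194, -0.259], TCP at [228.818, -581.585, 231.312] pointing down, gripper open.
Joint ranges: [-3.14, 3.14], [-1.21, 2.06], [-1.07, 1.41], [-3.16, 2.05], [-2.99, -0.16], [-3.1, 3.1]. Speed limits (rad/s): [2.79, 2.79, 3.14, 3.14, 3.14, 3.14].

## Interface

Orientations are given as a unit quaternion [x, y, z, w].
In Python, from bench import arm gives the robot as it stands.
- The arm moves only by the tool apply_moves, never from a script. Its argument "plan" is one flat list of numbers, 5 for each row, row after row: the gripper's target within -1 to 1 (shut at 1, half-way at 0, fully open at -1), then the shift along the world's x, y, z in m, then the turn about the world's z in degrees. A call has 1 to 8 rows; each row is the pose to reach, as a shift and turn from the pose commanded when the call began; what a row does not reach only later rows make up. A row lasts 1/12 s, in which the tool goes at most 41.7 mm and 7.16 degrees, less where a joint would pass 70% of its speed; a pose out of reach is approached as far as the arm can. A call with a gripper value outside its range is refused whole. The fingers move at their own pace and stop on an object; the grip force is fixed at half the most. Time passes only in rows, so rows that repeat a pose let the fingers close. It gives the time, the measured TCP pose, the force and the opening at its end, in the units of the state.
- arm.read_state(): the state, without advancing time (a new reading comes with each control period).
- arm.get_image(name): name is "side" or "top"; returns a dict with "color" (420x560x3 uint8, red, green, blue), "range_z" (420x560 float32, mm along the optical axis (not along the pixel's ray), 0 where there is no reading), "camera_matrix" (3x3 intrinsics, pixels), "camera_from_world" (4x4, takes a point from world to camera coordinates). Camera axes: x right, y down, z forward; pixel columns grow to the right and rows downward; lengths in mm; the calibration is good to about 2 mm. A picture is of the moment at which its call begins.
- arm.job_done(): hands the job in, once; it reports no verdict.
The state is a dict: "clock": time; "joints": joint angles; "joint_vel": joint speeds; "joint_efforts": joint torques, N m; "position": TCP position; "ee_rot": TCP orientation; "contact_force": force on the tool from outside, world axes, zero at the start; "wrist_torque": the same for the moment, N m; "gripper_width": finger opening in mm.
Only numpy, scipy, OpenCV 4.12 (cv2) and the standard library are available. Lean on these libraries where they do the work, as an engineer would, in place of code of your own. Each camera call takes 0.05 s, during which the arm holds its last target.

## Task

Tighten the six-lug clamp nut on the blue fixture clockwise with the red-handled pin wrench until the nut's yellow lug stands in the green zone. The ribs block the handle after a short swing, so lift the wrench off, swing it back, and reseat it for the next stroke; keep the gripper's fingers off the fixture and its nut. Then lay the wrench flat, pins down, on the black mat and let it go.

Things in the scene. Friction and masses are not known exactly. Their poses are not given: they have to be found in the camera images.
- pin_wrench: Red-handled T-shaped pin wrench lying level, z up. Origin midway between its two pin tips; pins (10 thick, 24 long, pointing down) at y = +36 and -36 mm, cross bar 88 long. Handle along own -x to -204 mm, 18 wide, z = 24 to 38 mm, end foot down to z = 0; balances near x = -100; grip near -125, outside the ribs. Beside it: a blue-handled one, pins 36 apart, that does not fit.
- fixture: Blue block, origin on the nut's axis at bench height; x = -80 to 110, y = +-95, top 46 mm; oak strip behind, x from 78, to z = 86. Two ribs, 58 to 90 mm from the axis, top z = 105, limit the seated handle to 48 degrees either side of own -x (roughly towards the robot). Nut flange top z = 60; six lugs 28 to 44 mm from axis, 12 thick, top z = 78. Green zone 40 deg wide, centred 40 deg CCW from +x.
- clamp_nut (a joint): Nut turn, rad, grows clockwise from above. Starts at 0 to 0.44, green zone 1.745 to 2.443. At 0 the yellow lug is 160 degrees CCW from the fixture's +x. Lugs are 60 degrees apart; pins are mid-gap when wrench yaw minus fixture yaw = 0.698 - value + any multiple of 1.047 (handle over a lug), with 12.5 degrees of play each way before they push a lug. Takes 0.2 N m, stays where left.
- mat: Black rubber mat flat on the bench to the robot's right, 280 (own x) x 360 (own y) x 4 mm; origin at the centre of its underside. The two wrenches start on it, handles roughly towards the robot.
Not all that is in view belongs to the job. Leave any turquoise look-alike of the pin_wrench alone.

How it is judged:
By the outcome, as a careful person would: the job done as asked, in the order asked, and still so for the second after the job is handed in, with the robot touching nothing.
It also fails if it takes over 58 s, if anything falls off the work surface, if the arm or the gripper's body presses on something with over 40 N, if the wrist force passes 120 N, or if a joint passes its speed limit or range.

## Working session

There is one attempt and no reset: what is moved stays moved. The work goes in short steps, Python scripts to look and compute and a tool call to move; the robot and the scene stay as the last step left them, time stands still between calls to the robot, and variables do not carry over. Pictures are saved under pics/ and viewed, and the job is handed in when it is done.

Besides the shell and the picture viewer there is one more tool, called after "Call:" by a JSON object that holds its "method" and its "body", one argument or row to a line. apply_moves: Moves the arm, as the interface text tells. Its arguments: {"type":"object","properties":{"plan":{"type":"array","items":{"type":"number"}}},"required":["plan"]}

```bash
ls; mkdir -p pics
cat > h.py <<'E'
from bench import arm
import numpy as np, cv2
def snap(name,fn):
    d=arm.get_image(name); np.savez('/tmp/'+fn+'.npz',**d)
    cv2.imwrite('pics/'+fn+'.png',cv2.cvtColor(d['color'],cv2.COLOR_RGB2BGR)); return d
def load(fn): return dict(np.load('/tmp/'+fn+'.npz'))
def crop(fn,u0,v0,u1,v1,s,out):
    d=load(fn); c=d['color'][v0:v1,u0:u1]
    cv2.imwrite('pics/'+out+'.png',cv2.resize(cv2.cvtColor(c,cv2.COLOR_RGB2BGR),None,fx=s,fy=s,interpolation=cv2.INTER_CUBIC))
def pt(d,u,v,z=None):
    K=d['camera_matrix'];T=np.linalg.inv(d['camera_from_world'])
    r=np.linalg.inv(K)@[u,v,1]
    if z is None:
        zz=np.median(d['range_z'][int(round(v))-1:int(round(v))+2,int(round(u))-1:int(round(u))+2]); return (T@np.r_[r*zz,1])[:3]
    R=T[:3,:3]@r; o=T[:3,3]; return o+R*(z-o[2])/R[2]
def proj(d,p):
    c=d['camera_from_world']@np.r_[p,1]; q=d['camera_matrix']@c[:3]; return q[:2]/q[2]
E
python3 - <<'E'
from h import *
print(arm.read_state())
for n in('top','side'):
    d=snap(n,n+'0'); T=np.linalg.inv(d['camera_from_world']); print(n,T.round(3),d['camera_matrix'])
E
```

```text
pics
{'clock': 0.0, 'joints': array([-9.37382746e-01,  3.85548562e-01,  6.60897319e-03, -4.99269275e-04,
       -1.19401426e+00, -2.58583380e-01]), 'joint_vel': array([-7.91697105e-04, -1.78766374e-06,  1.22613827e-03,  5.81950899e-04,
        1.40862769e-04,  7.35078410e-04]), 'joint_efforts': array([-2.31092563e-04, -3.92282546e+01,  1.88396144e+01,  4.18635875e+00,
       -4.70329978e-03,  1.03878361e-05]), 'position': array([ 228.60805903, -581.04880243,  230.2197866 ]), 'ee_rot': array([-1.86229284e-01,  9.82505693e-01,  1.07332434e-03, -2.56006010e-04]), 'contact_force': array([-5.84699088e-01,  3.18480088e-01,  2.84483451e-04]), 'wrist_torque': array([0.01789668, 0.06570694, 0.04194843]), 'gripper_width': 85.343687846679}
top [[ 3.00000e-02 -9.96000e-01  8.30000e-02  4.26029e+02]
 [-9.99000e-01 -3.30000e-02 -2.90000e-02 -2.02770e+01]
 [ 3.20000e-02 -8.20000e-02 -9.96000e-01  8.85610e+02]
 [ 0.00000e+00  0.00000e+00  0.00000e+00  1.00000e+00]] [[395.34377408   0.         276.09299981]
 [  0.         395.34377408 209.47257142]
 [  0.           0.           1.        ]]
side [[-8.75000e-01 -3.56000e-01  3.28000e-01  1.48413e+02]
 [-4.84000e-01  6.29000e-01 -6.08000e-01  5.76790e+02]
 [ 1.00000e-02 -6.91000e-01 -7.23000e-01  7.78192e+02]
 [ 0.00000e+00  0.00000e+00  0.00000e+00  1.00000e+00]] [[454.7390675    0.         278.48839931]
 [  0.         454.7390675  204.63768761]
 [  0.           0.           1.        ]]
```

View pics/top0.png

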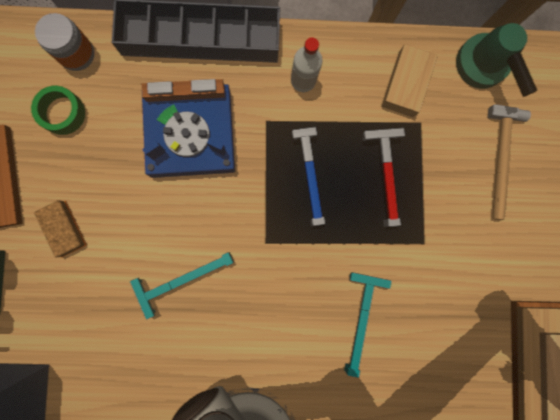

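View pics/side0.png

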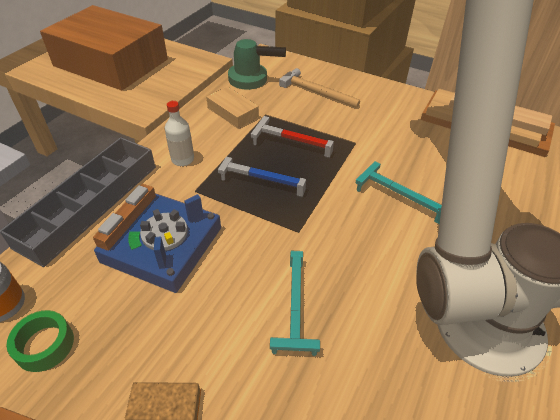

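The top view shows the red-handled wrench on the mat, with its bar at (384,133) and handle end at (393,222). The blue one is at (304,132) to (318,222), and there are two turquoise look-alikes at (187,280) and (366,322). The red one fits the description: it is on the mat and has the wider cross bar. Next I'll look at enlarged crops.

Run:
```python
from h import *
crop('top0',350,115,420,235,5,'w0'); crop('top0',130,70,245,185,5,'f0')
```

```text
(no output)
```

View pics/w0.png

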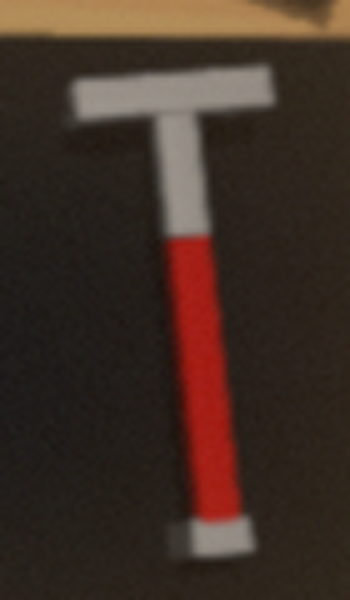

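View pics/f0.png

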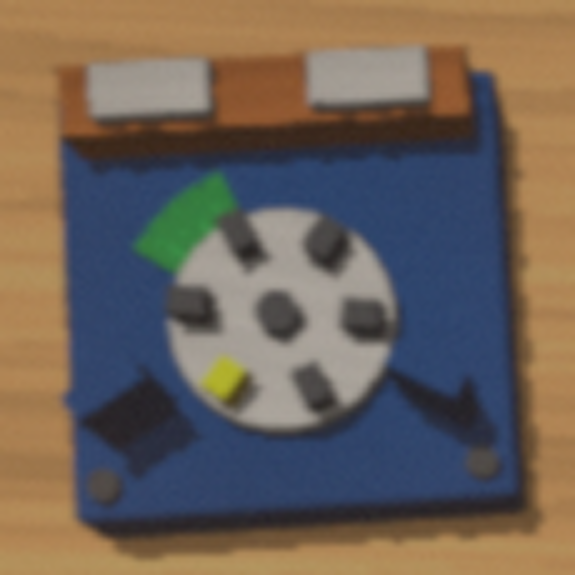

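```bash
cat >> h.py <<'E'
def cloud(d):
    h,w=d['range_z'].shape; u,v=np.meshgrid(np.arange(w),np.arange(h)); z=d['range_z'].astype(float)
    r=np.stack([u,v,np.ones_like(u)],-1)@np.linalg.inv(d['camera_matrix']).T*z[...,None]
    T=np.linalg.inv(d['camera_from_world']); return r@T[:3,:3].T+T[:3,3]
E
python3 - <<'E'
from h import *
d=load('top0'); P=cloud(d); C=d['color'].astype(int); hsv=cv2.cvtColor(d['color'],cv2.COLOR_RGB2HSV)
u,v=np.meshgrid(np.arange(560),np.arange(420))
def rect(m,n):
    q=P[m]; q2=q[:,:2].astype(np.float32); r=cv2.minAreaRect(q2); print(n,m.sum(),'zmed',np.median(q[:,2]).round(1),r)
    return q
box=lambda a,b,c,e:(u>=a)&(u<c)&(v>=b)&(v<e)
W=box(355,120,415,230)
m=W&(P[...,2]>30); rect(m,'wrench all')
m=W&(P[...,2]>30)&(v<138); q=rect(m,'bar')
red=W&(hsv[...,1]>150)&(P[...,2]>30)&(C[...,0]>110); q=rect(red,'red'); 
l=cv2.fitLine(q[:,:2].astype(np.float32),cv2.DIST_L2,0,.01,.01).ravel(); print('red line',l, np.degrees(np.arctan2(l[1],l[0])))
F=box(130,70,245,185)
m=F&(P[...,2]>40)&(P[...,2]<52); rect(m,'bluetop')
m=F&(P[...,2]>55)&(P[...,2]<65)&(C.min(-1)>100)&box(160,108,213,160); q=rect(m,'flange'); print(cv2.minEnclosingCircle(q[:,:2].astype(np.float32)))
m=F&(P[...,2]>70)&box(160,108,213,160); n,lab,st,ce=cv2.connectedComponentsWithStats(m.astype(np.uint8))
for i in range(1,n):
    if st[i,4]>5: q=P[lab==i]; print('lug',ce[i].round(1),st[i,4],q.mean(0).round(1),C[lab==i].mean(0).round())
M=box(262,118,430,248)&(P[...,2]<12)&(C.max(-1)<60); rect(M,'mat')
m=F&(P[...,2]>92); rect(m,'ribs'); n,lab,st,ce=cv2.connectedComponentsWithStats(m.astype(np.uint8))
for i in range(1,n): q=P[lab==i]; print(st[i,4],q.mean(0).round(1))
E
```

```text
wrench all 1252 zmed 41.2 ((557.28759765625, -170.1151123046875), (213.59278869628906, 336.3022155761719), 8.797985076904297)
bar 334 zmed 41.5 ((573.152099609375, -155.5475311279297), (59.08255386352539, 395.3259582519531), 38.90334701538086)
red 469 zmed 41.3 ((473.0473937988281, -186.79629516601562), (113.46444702148438, 326.93017578125), 34.907440185546875)
red line [ 9.8345900e-01 -1.8113098e-01  5.4471313e+02 -2.8954974e+02] -10.435643
bluetop 4528 zmed 45.6 ((664.3076171875, 152.09121704101562), (189.1487579345703, 190.15786743164062), 5.63777494430542)
flange 1029 zmed 59.6 ((649.79931640625, 150.355712890625), (91.66249084472656, 94.51419830322266), 82.08023071289062)
((650.199951171875, 151.22683715820312), 47.63097381591797)
lug [177.6 116.1] 53 [681.  166.7  76.7] [77. 76. 72.]
lug [194.9 117.3] 55 [675.3 128.2  91.7] [71. 68. 68.]
lug [167.6 129.8] 60 [647.1 182.3  90.4] [78. 74. 73.]
lug [185.  131.5] 39 [650.5 150.9  71.3] [89. 85. 83.]
lug [202.3 132.5] 53 [648.2 114.1  76.9] [80. 76. 73.]
lug [210.1 142.6] 46 [622.   93.8  99.1] [47. 61. 91.]
lug [174.8 145.2] 54 [61
[... 829 characters left out ...]
  -20.3 885.6]
1 [426.  -20.3 885.6]
1 [426.  -20.3 885.6]
1 [426.  -20.3 885.6]
1 [426.  -20.3 885.6]
1 [426.  -20.3 885.6]
1 [426.  -20.3 885.6]
1 [426.  -20.3 885.6]
1 [426.  -20.3 885.6]
120 [617.1  82.1 109.9]
137 [606.  209.7 102.5]
1 [426.  -20.3 885.6]
1 [426.  -20.3 885.6]
1 [426.  -20.3 885.6]
1 [426.  -20.3 885.6]
1 [426.  -20.3 885.6]
1 [426.  -20.3 885.6]
1 [426.  -20.3 885.6]
1 [426.  -20.3 885.6]
2 [426.  -20.3 885.6]
1 [426.  -20.3 885.6]
1 [426.  -20.3 885.6]
1 [426.  -20.3 885.6]
1 [426.  -20.3 885.6]
1 [426.  -20.3 885.6]
1 [426.  -20.3 885.6]
1 [426.  -20.3 885.6]
1 [426.  -20.3 885.6]
1 [426.  -20.3 885.6]
1 [426.  -20.3 885.6]
1 [426.  -20.3 885.6]
1 [426.  -20.3 885.6]
```

```bash
cat > meas.py <<'E'
from h import *
from scipy.optimize import least_squares
def rect(P,m,n):
    q=P[m]; r=cv2.minAreaRect(q[:,:2].astype(np.float32)); print(n,m.sum(),'z',np.median(q[:,2]).round(1),np.round(r[0],1),np.round(r[1],1),round(r[2],2)); return q
def line(q,n):
    l=cv2.fitLine(q[:,:2].astype(np.float32),cv2.DIST_HUBER,0,.01,.01).ravel(); print(n,'dir',np.degrees(np.arctan2(l[1],l[0])).round(2),'pt',l[2:].round(1)); return l
E
python3 - <<'E'
from meas import *
d=load('top0'); P=cloud(d); C=d['color'].astype(int); hsv=cv2.cvtColor(d['color'],cv2.COLOR_RGB2HSV)
u,v=np.meshgrid(np.arange(560),np.arange(420)); ok=d['range_z']>0
box=lambda a,b,c,e:(u>=a)&(u<c)&(v>=b)&(v<e)&ok
W=box(355,120,415,230)
cl=lambda m: cv2.morphologyEx(m.astype(np.uint8),cv2.MORPH_OPEN,np.ones((3,3)))>0
w=cl(W&(P[...,2]>34)&(P[...,2]<50)); rect(P,w,'wr')
q=rect(P,w&(v<136),'bar'); line(q,'bar')
h=w&(v>142)&(v<218); q=rect(P,h,'hand'); line(q,'hand')
F=box(130,70,245,185)
b=cl(F&(P[...,2]>38)&(P[...,2]<53)); rect(P,b,'blue')
# edges of blue: right edge per row, bottom edge per col (image)
e=[P[r,np.nonzero(b[r])[0].max()] for r in range(90,168)]; line(np.array(e),'right edge')
e=[P[np.nonzero(b[:,c])[0].max(),c] for c in range(150,228)]; line(np.array(e),'near edge')
s=cl(F&(P[...,2]>78)&(P[...,2]<95)&(v<100)); q=rect(P,s,'strip'); line(q,'strip')
f=cl(box(160,108,213,160)&(P[...,2]>55)&(P[...,2]<65)); q=rect(P,f,'fl'); print(cv2.minEnclosingCircle(q[:,:2].astype(np.float32)))
M=cl(box(262,118,430,248)&(P[...,2]<12)&(C.max(-1)<60)); rect(P,M,'mat')
rb=cl(F&(P[...,2]>96)&(P[...,2]<115)).astype(np.uint8); n,lab,st,ce=cv2.connectedComponentsWithStats(rb)
for i in range(1,n): rect(P,lab==i,'rib')
E
```

```text
wr 1137 z 41.3 [ 575.6 -289.9] [212.6  87.8] 6.98
bar 247 z 41.8 [ 675.  -278.1] [16.6 87.3] 3.51
bar dir -85.81 pt [ 673.5 -279.2]
hand 654 z 41.2 [ 569.8 -289.8] [166.  19.] 6.79
hand dir 7.11 pt [ 569.3 -289.3]
blue 4538 z 45.6 [664.1 152.1] [188.9 190.6] 5.83
right edge dir 5.81 pt [668.5  57.8]
near edge dir -84.19 pt [570.1 152.1]
strip 570 z 85.6 [742.1 159.9] [ 24.8 139.2] 5.47
strip dir -84.01 pt [741.4 159.2]
fl 1144 z 59.7 [650.2 149.8] [94.4 91.5] 53.06
((650.040283203125, 150.17137145996094), 48.08310317993164)
mat 15941 z 3.5 [ 568.5 -199.5] [274.7 352.6] 1.72
rib 108 z 104.5 [619.6  83.2] [31.9 12.3] 65.36
rib 115 z 103.9 [607.  210.6] [13.2 32.1] 36.4
```

Call:
{"method": "apply_moves", "body": {
  "plan": [-1,0.015,0.013,0,0,-1,0.04,0.036,0,-2,-1,0.067,0.06,0,-5,-1,0.094,0.085,0,-8,-1,0.121,0.109,-0.01,-10,-1,0.148,0.133,-0.02,-12,-1,0.175,0.158,-0.03,-14.5,-1,0.202,0.182,-0.04,-14.5]
}}

```text
clock: 0.77
position: [431.6, -397.9, 190.6]
ee_rot: [-0.06, 0.998, 0.0, -0.0]
contact_force: [0.3, -1.4, 1.0]
gripper_width: 85.5
```

Call:
{"method": "apply_moves", "body": {
  "plan": [-1,0.027,0.024,-0.02,0,-1,0.054,0.048,-0.04,0,-1,0.081,0.073,-0.06,0,-1,0.102,0.093,-0.08,0,-1,0.114,0.103,-0.09,0,-1,0.118,0.106,-0.1,0,-1,0.118,0.106,-0.1,0,-1,0.118,0.106,-0.1,0]
}}

```text
clock: 1.43
position: [548.1, -294.1, 91.0]
ee_rot: [-0.061, 0.998, 0.0, -0.001]
contact_force: [0.1, 0.4, 0.4]
gripper_width: 85.7
```

Run:
```python
from h import *
s=arm.read_state(); print(s); d=snap('side','s1')
```

```text
{'clock': 1.4333, 'joints': array([-2.32636165e-01,  5.06532415e-01, -1.75468598e-01,  2.58463629e-04,
       -8.90232595e-01, -1.21704934e+00]), 'joint_vel': array([-0.01802837, -0.02756985,  0.01209585,  0.00723656, -0.00068956,
       -0.0008533 ]), 'joint_efforts': array([ 7.46623166e-01, -4.08576071e+01,  1.54470295e+01,  3.38544935e+00,
        1.48364977e-02, -4.15079267e-03]), 'position': array([ 548.05982637, -294.13480919,   91.0183853 ]), 'ee_rot': array([-6.05996323e-02,  9.98161890e-01,  1.11594477e-04, -7.16985036e-04]), 'contact_force': array([0.11982462, 0.3961953 , 0.38384461]), 'wrist_torque': array([ 0.0286728 ,  0.01460788, -0.02262907]), 'gripper_width': 85.74498626857346}
```

View pics/s1.png

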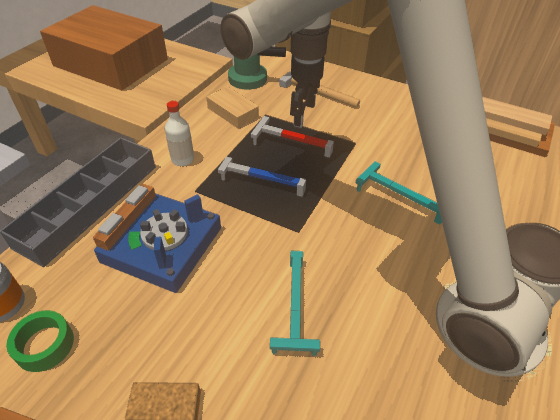

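The gripper stands over the red handle at about (300,118) to (305,137), so I'll descend and grip.

Call:
{"method": "apply_moves", "body": {
  "plan": [-1,0,0,-0.02,0,-1,0,0,-0.045,0,-1,0,0,-0.065,0,-1,0,0,-0.075,0,-1,0,0,-0.075,0,1,0,0,-0.075,0,1,0,0,-0.075,0,1,0,0,-0.075,0]
}}

```text
clock: 2.15
position: [549.8, -294.2, 18.2]
ee_rot: [-0.061, 0.998, -0.001, 0.002]
contact_force: [-0.1, 0.5, 0.9]
gripper_width: 51.7
```

Call:
{"method": "apply_moves", "body": {
  "plan": [1,0,0,0,0,1,0,0,0,0,1,0,0,0,0,1,0,0,0,0,1,0,0,0,0]
}}

```text
clock: 2.57
position: [549.3, -293.6, 17.2]
ee_rot: [-0.061, 0.998, -0.0, 0.001]
contact_force: [-1.3, 0.9, 5.5]
gripper_width: 16.9
```

Call:
{"method": "apply_moves", "body": {
  "plan": [1,0,0,0.008,0,1,0,0,0.025,0,1,0,0,0.05,0,1,0,0,0.075,0,1,0,0,0.1,0,1,0,0,0.12,0,1,0,0,0.13,0,1,0,0,0.13,0]
}}

```text
clock: 3.23
position: [549.7, -293.9, 148.4]
ee_rot: [-0.061, 0.998, -0.001, 0.002]
contact_force: [-0.1, -0.3, -3.5]
gripper_width: 16.9
```

Run:
```python
from h import *
s=arm.read_state(); print(s['position'],s['contact_force'],s['wrist_torque'],s['gripper_width']); d=snap('side','s2'); snap('top','t2')
```

```text
[ 549.66609771 -293.85454873  148.36708724] [-0.12030489 -0.34265363 -3.48473121] [-0.05086477 -0.02807627 -0.04377548] 16.876190456995186
```

View pics/s2.png

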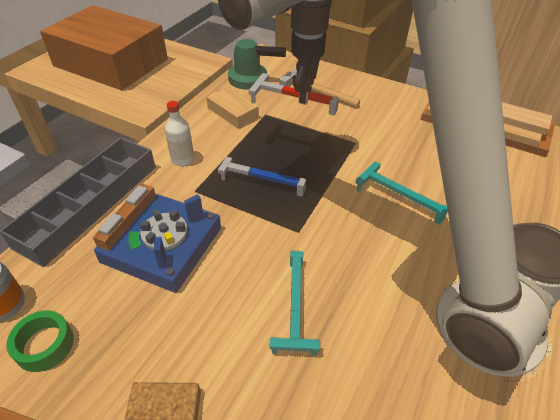

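View pics/t2.png

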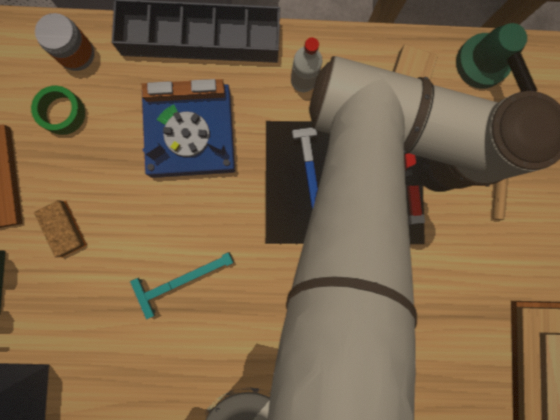

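The side view shows the red wrench lifted level, with its bar at (262,88), foot at (334,105) and the mat spot empty. In the top view the arm hides it. I'll measure the wrench's pose in the hand from side depth.

Run:
```python
from meas import *
crop('s2',235,65,355,125,6,'w2')
d=load('s2'); P=cloud(d); C=d['color'].astype(int); hsv=cv2.cvtColor(d['color'],cv2.COLOR_RGB2HSV)
u,v=np.meshgrid(np.arange(560),np.arange(420)); ok=d['range_z']>0
m=ok&(u>240)&(u<350)&(v>65)&(v<120)&(P[...,2]>120)&(P[...,2]<185)&(P[...,1]<-240)&(P[...,1]>-360)&(P[...,0]>420)&(P[...,0]<720)
red=m&(hsv[...,1]>150)&(C[...,0]>100); q=P[red]; 
# top face: bins along x
for x0 in range(430,700,15):
    k=P[m&(P[...,0]>x0)&(P[...,0]<x0+15)]
    if len(k)>4: print(x0+7,len(k),'zmax95',np.percentile(k[:,2],90).round(1),'y',np.percentile(k[:,1],[5,50,95]).round(1))
```

```text
467 83 zmax95 173.2 y [-311.2 -292.5 -287.7]
482 89 zmax95 174.0 y [-309.  -291.4 -287.3]
497 51 zmax95 174.9 y [-303.7 -293.  -288.8]
512 53 zmax95 173.9 y [-303.6 -290.5 -286.8]
527 52 zmax95 174.2 y [-302.  -289.3 -284.1]
542 112 zmax95 182.0 y [-305.7 -278.3 -271.5]
557 29 zmax95 176.4 y [-281.4 -272.6 -270.4]
572 36 zmax95 173.4 y [-287.7 -282.7 -279.6]
587 51 zmax95 173.8 y [-295.2 -282.2 -277.8]
602 47 zmax95 173.9 y [-293.4 -280.1 -276.1]
617 49 zmax95 174.1 y [-292.1 -278.8 -274.8]
632 48 zmax95 174.4 y [-288.5 -276.6 -272.9]
647 48 zmax95 173.8 y [-286.7 -274.1 -270.8]
662 118 zmax95 174.2 y [-315.2 -270.5 -242.6]
677 73 zmax95 174.6 y [-316.1 -287.2 -243.4]
```

View pics/w2.png

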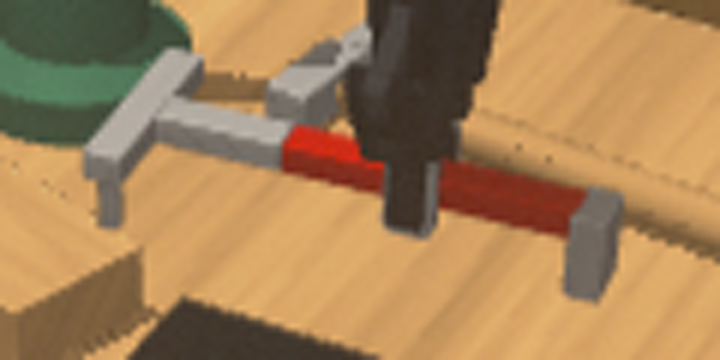

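Call:
{"method": "apply_moves", "body": {
  "plan": [1,0,0.008,0,0,1,0,0.025,0,2,1,0,0.05,0,4,1,-0.002,0.08,0,6,1,-0.003,0.11,0,9,1,-0.004,0.14,0,12,1,-0.005,0.17,0,15,1,-0.006,0.2,0,18]
}}

```text
clock: 4.0
position: [541.3, -91.8, 144.5]
ee_rot: [-0.217, 0.976, 0.0, -0.002]
contact_force: [-0.2, 0.3, -4.0]
gripper_width: 17.1
```

Call:
{"method": "apply_moves", "body": {
  "plan": [1,-0.001,0.03,0,2.8,1,-0.002,0.06,0,2.8,1,-0.003,0.09,0,2.8,1,-0.003,0.12,0,2.8,1,-0.003,0.15,0,2.8,1,-0.003,0.172,0,2.8,1,-0.003,0.183,0,2.8,1,-0.003,0.186,0,2.8]
}}

```text
clock: 4.67
position: [538.9, 94.2, 144.9]
ee_rot: [-0.241, 0.97, -0.0, -0.001]
contact_force: [-0.5, 0.4, -3.4]
gripper_width: 16.8
```

Call:
{"method": "apply_moves", "body": {
  "plan": [1,0,0,-0.01,0,1,0,0,-0.02,0,1,0,0,-0.02,0]
}}

```text
clock: 4.92
position: [537.4, 90.6, 122.9]
ee_rot: [-0.239, 0.971, -0.0, -0.004]
contact_force: [-0.9, -0.2, -4.5]
gripper_width: 16.9
```

Run:
```python
from h import *
s=arm.read_state(); print(s['clock'],s['position'],s['ee_rot'],s['contact_force'],s['joints'],s['gripper_width']); d=snap('side','s3'); snap('top','t3')
crop('s3',80,100,240,300,3,'c3'); crop('t3',110,70,260,200,4,'ct3')
```

```text
4.9167 [537.41323936  90.58246666 122.90723672] [-2.38853572e-01  9.71049147e-01 -2.32664004e-04 -3.53146321e-03] [-0.89650303 -0.1972521  -4.53266309] [ 4.63938032e-01  3.58662544e-01 -3.32219496e-01 -1.42746901e-03
 -8.86906026e-01 -1.55145536e+00] 16.871464167822463
```

View pics/c3.png

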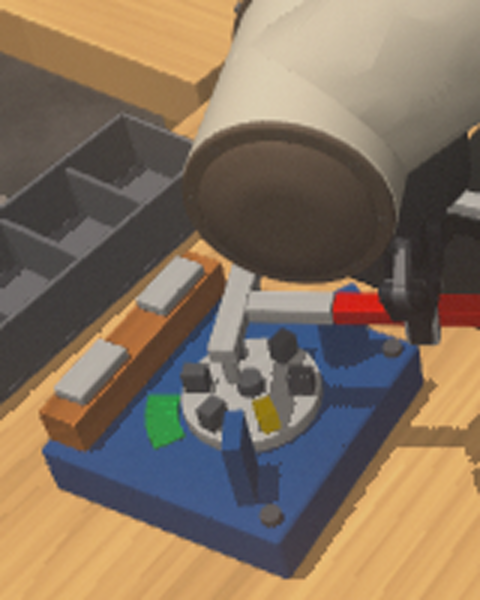

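View pics/ct3.png

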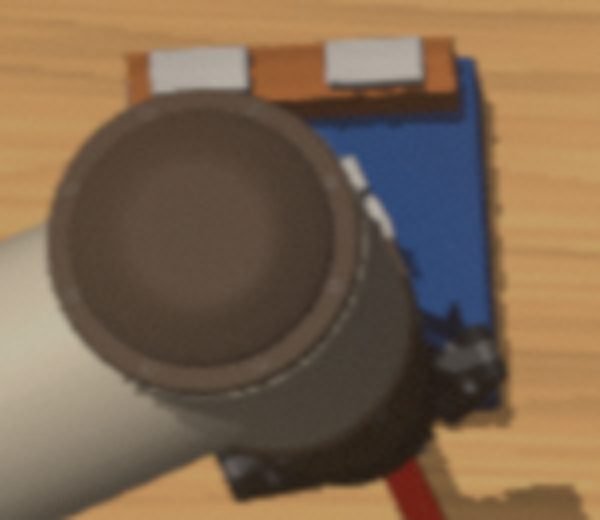

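Call:
{"method": "apply_moves", "body": {
  "plan": [1,0,0,-0.01,0,1,0,0,-0.01,0,1,0,0,-0.01,0,1,0,0,-0.01,0]
}}

```text
clock: 5.35
position: [540.0, 92.2, 116.3]
ee_rot: [-0.24, 0.971, -0.0, 0.0]
contact_force: [-1.1, 0.6, -2.9]
gripper_width: 17.0
```

```bash
cat > bar.py <<'E'
import sys
from meas import *
fn=sys.argv[1]
s=arm.read_state(); p=s['position']; e=s['ee_rot']; yaw=2*np.degrees(np.arctan2(e[1],e[0]))-180; 
d=snap('side',fn); P=cloud(d); tip=p[2]-12.4
print(s['clock'].__round__(2) if hasattr(s['clock'],'__round__') else s['clock'],p.round(1),'yaw',round(yaw,1),s['contact_force'].round(1))
O=p[:2]+124*np.array([np.cos(np.radians(yaw)),np.sin(np.radians(yaw))]); print('origin pred',O.round(1),'tipz',tip.round(1))
ok=(d['range_z']>0)&(abs(P[...,2]-(tip+37))<4)
c,sn=np.cos(np.radians(yaw)),np.sin(np.radians(yaw))
X=(P[...,0]-O[0])*c+(P[...,1]-O[1])*sn; Y=-(P[...,0]-O[0])*sn+(P[...,1]-O[1])*c
m=ok&(abs(X)<20)&(abs(Y)<60); print('bar own frame X',np.percentile(X[m],[2,50,98]).round(1),'Y',np.percentile(Y[m],[2,98]).round(1),m.sum(),'z',np.median(P[m][:,2]))
m=ok&(X<-12)&(X>-100)&(abs(Y)<14); 
for a in range(-90,-10,15):
    k=m&(X>a)&(X<a+15)
    if k.sum()>4: print('handle X',a+7,'Y',np.percentile(Y[k],[5,95]).round(1),k.sum())
E
python3 bar.py s4
```

```text
5.35 [540.   92.2 116.3] yaw 27.8 [-1.1  0.6 -2.9]
origin pred [649.7 149.9] tipz 103.9
bar own frame X [-18.2  -3.4   6.5] Y [-23.3  44. ] 291 z 140.60884050735683
handle X -83 Y [-6.3  9.4] 59
handle X -68 Y [-6.3  8.7] 55
handle X -53 Y [-8.1 10.1] 63
handle X -38 Y [-7.4  9.5] 64
handle X -23 Y [-6.1  9.6] 61
handle X -8 Y [-2.5  9.3] 8
```

Call:
{"method": "apply_moves", "body": {
  "plan": [1,0,0,-0.01,0,1,0,0,-0.022,0,1,0,0,-0.03,0,1,0,0,-0.036,0,1,0,0,-0.041,0,1,0,0,-0.041,0,1,0,0,-0.041,0]
}}

```text
clock: 5.98
position: [539.9, 92.4, 75.2]
ee_rot: [-0.24, 0.971, -0.0, -0.0]
contact_force: [-0.2, 0.1, -2.5]
gripper_width: 16.4
```

```bash
python3 bar.py s5
python3 - <<'E'
from h import *
crop('s5',80,100,260,300,3.5,'c5')
E
```

```text
5.98 [539.9  92.4  75.2] yaw 27.8 [-0.2  0.1 -2.5]
origin pred [649.6 150.2] tipz 62.8
bar own frame X [-17.8  -3.    6.6] Y [-8.3 45.2] 218 z 99.4332030598274
handle X -83 Y [2.3 9.6] 22
handle X -68 Y [7.1 9.6] 5
handle X -38 Y [ 7.3 10.7] 10
handle X -23 Y [3.4 9.7] 24
handle X -8 Y [1.8 9.6] 8
```

View pics/c5.png

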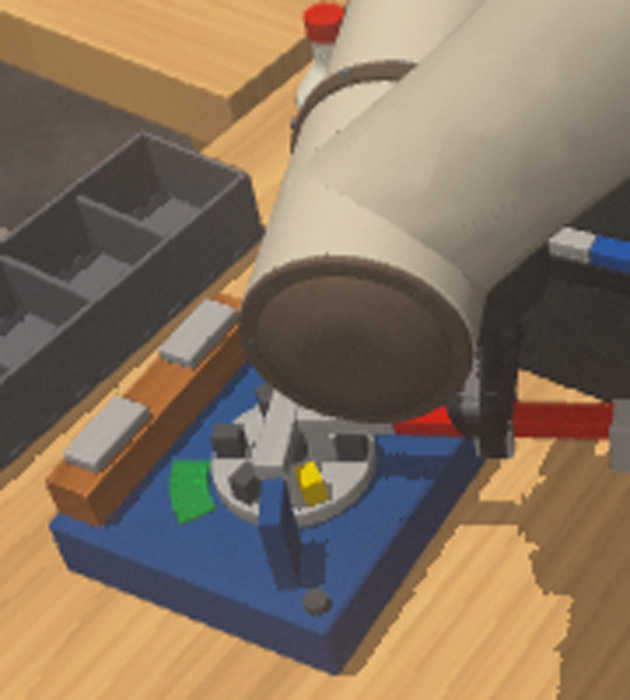

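The wrench is seated: the bar end at (275,440) in the crop lies between the lugs with no force. Now I'll compute the arc.

```bash
cat > arc.py <<'E'
import sys,numpy as np
y0,st,n=map(float,sys.argv[1:4])  # start yaw, step, total rows
c=lambda y:-124*np.array([np.cos(np.radians(y)),np.sin(np.radians(y))])
for b in range(0,int(n),8):
    base=c(y0+st*b); print([x for k in range(b+1,min(b+8,int(n))+1) for x in (1,*[round(float(t),4) for t in (c(y0+st*k)-base)/1000],0,round(st*(k-b),2))])
E
python3 arc.py 27.8 -4 16
```

```text
[1, -0.0038, 0.0078, 0, -4.0, 1, -0.007, 0.0158, 0, -8.0, 1, -0.0096, 0.0241, 0, -12.0, 1, -0.0117, 0.0325, 0, -16.0, 1, -0.0132, 0.041, 0, -20.0, 1, -0.014, 0.0496, 0, -24.0, 1, -0.0143, 0.0583, 0, -28.0, 1, -0.014, 0.0669, 0, -32.0]
[1, 0.0009, 0.0086, 0, -4.0, 1, 0.0025, 0.0171, 0, -8.0, 1, 0.0046, 0.0255, 0, -12.0, 1, 0.0073, 0.0337, 0, -16.0, 1, 0.0106, 0.0417, 0, -20.0, 1, 0.0144, 0.0495, 0, -24.0, 1, 0.0187, 0.057, 0, -28.0, 1, 0.0236, 0.0642, 0, -32.0]
```

Call:
{"method": "apply_moves", "body": {
  "plan": [1,-0.0038,0.0078,0,-4,1,-0.007,0.0158,0,-8,1,-0.0096,0.0241,0,-12,1,-0.0117,0.0325,0,-16,1,-0.0132,0.041,0,-20,1,-0.014,0.0496,0,-24,1,-0.0143,0.0583,0,-28,1,-0.014,0.0669,0,-32]
}}

```text
clock: 6.7
position: [526.4, 159.3, 76.0]
ee_rot: [0.039, 0.999, 0.0, 0.001]
contact_force: [3.0, -3.4, -4.4]
gripper_width: 16.9
```

```bash
python3 bar.py s6
python3 - <<'E'
from h import *
crop('s6',80,100,260,300,3.5,'c6')
E
```

```text
6.7 [526.4 159.3  76. ] yaw -4.4 [ 3.  -3.4 -4.4]
origin pred [650.1 149.7] tipz 63.6Traceback (most recent call last):
  File "bar.py", line 11, in <module>
    m=ok&(abs(X)<20)&(abs(Y)<60); print('bar own frame X',np.percentile(X[m],[2,50,98]).round(1),'Y',np.percentile(Y[m],[2,98]).round(1),m.sum(),'z',np.median(P[m][:,2]))
                                                          ~~~~~~~~~~~~~^^^^^^^^^^^^^^^^
    return _quantile_unchecked(
        a, q, axis, out, overwrite_input, method, keepdims, weights)
    return _ureduce(a,
                    func=_quantile_ureduce_func,
    ...<5 lines>...
                    overwrite_input=overwrite_input,
                    method=method)
    r = func(a, **kwargs)
    result = _quantile(arr,
                       quantiles=q,
    ...<2 lines>...
                       out=out,
                       weights=wgt)
    slices_having_nans = np.isnan(arr[-1, ...])
                                  ~~~^^^^^^^^^
IndexError: index -1 is out of bounds for axis 0 with size 0
```

View pics/c6.png

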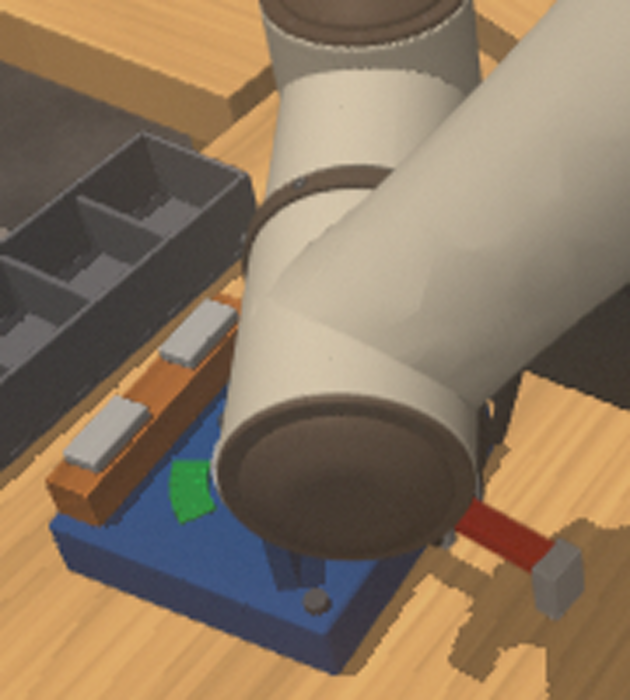

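The arm hides the nut here, but the forces are small. I'll continue the stroke.

Call:
{"method": "apply_moves", "body": {
  "plan": [1,0.0009,0.0086,0,-4,1,0.0025,0.0171,0,-8,1,0.0046,0.0255,0,-12,1,0.0073,0.0337,0,-16,1,0.0106,0.0417,0,-20,1,0.0144,0.0495,0,-24,1,0.0187,0.057,0,-28,1,0.0236,0.0642,0,-32]
}}

```text
clock: 7.42
position: [550.5, 223.1, 76.0]
ee_rot: [0.312, 0.95, 0.0, 0.001]
contact_force: [3.4, -4.6, -3.7]
gripper_width: 16.8
```

Call:
{"method": "apply_moves", "body": {
  "plan": [1,0,0,0,0,1,0,0,0,0]
}}

```text
clock: 7.58
position: [550.0, 223.3, 75.6]
ee_rot: [0.309, 0.951, 0.0, 0.001]
contact_force: [2.7, -1.5, -3.2]
gripper_width: 17.1
```

```bash
python3 bar.py s7 2>&1|head -3
python3 - <<'E'
from h import *
snap('top','t7')
crop('s7',80,100,260,300,3.5,'c7');crop('t7',110,70,260,200,4,'ct7')
E
```

```text
7.58 [550.  223.3  75.6] yaw -36.0 [ 2.7 -1.5 -3.2]
origin pred [650.3 150.3] tipz 63.2
Traceback (most recent call last):
```

View pics/c7.png

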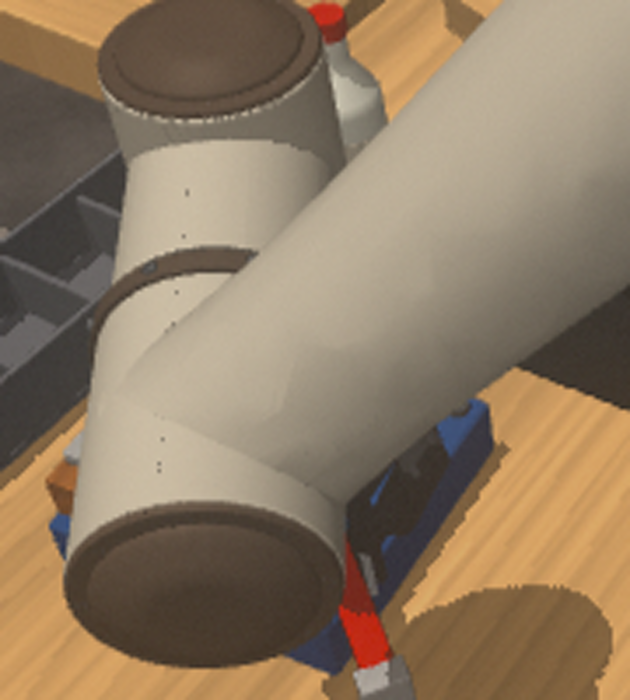

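View pics/ct7.png

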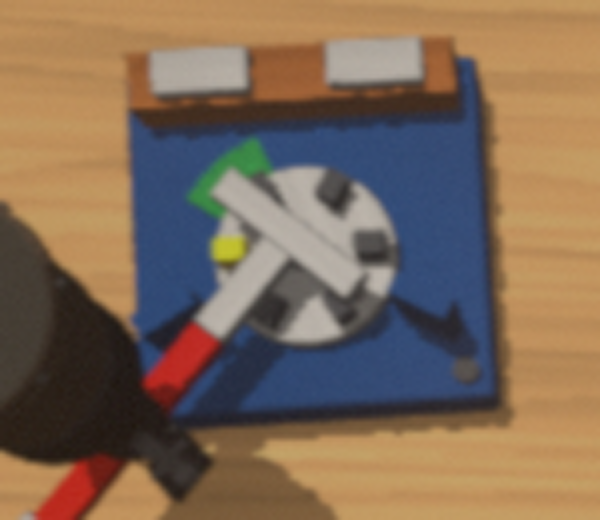

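```bash
cat > yel.py <<'E'
import sys
from h import *
d=load(sys.argv[1]); P=cloud(d); hsv=cv2.cvtColor(d['color'],cv2.COLOR_RGB2HSV)
m=cv2.inRange(hsv,(24,140,90),(34,255,255))>0
u,v=np.meshgrid(np.arange(560),np.arange(420)); m&=(u>150)&(u<225)&(v>95)&(v<170)
A=np.array([649.8,150.4]); c=np.array([u[m].mean(),v[m].mean()]); q=pt(d,*c,z=77)[:2]-A
a=np.degrees(np.arctan2(q[1],q[0]))-5.8; print(m.sum(),c,'r',np.hypot(*q).round(1),'rel',a.round(1),'value',round(160-a,1),'deg; midgap',round(40-160+a+60,1))
E
python3 yel.py top0; python3 yel.py t7; python3 arc.py -36.2 4.5 1
```

```text
41 [174.58536585 145.51219512] r 36.7 rel 142.5 value 17.5 deg; midgap 82.5
40 [167.075 132.225] r 36.3 rel 90.4 value 69.6 deg; midgap 30.4
[1, -0.0054, -0.0081, 0, 4.5]
```

The nut value is 69.6°, as predicted. I'll back off to mid-gap, lift 30 mm, swing to world yaw 36.2 and reseat.

```bash
python3 arc.py -36.2 4 2; python3 arc.py -28.2 4.6 14
```

```text
[1, -0.0049, -0.0072, 0, 4.0, 1, -0.0092, -0.0146, 0, 8.0]
[1, -0.0043, -0.009, 0, 4.6, 1, -0.008, -0.0182, 0, 9.2, 1, -0.0108, -0.0278, 0, 13.8, 1, -0.0129, -0.0375, 0, 18.4, 1, -0.0142, -0.0474, 0, 23.0, 1, -0.0147, -0.0573, 0, 27.6, 1, -0.0144, -0.0672, 0, 32.2, 1, -0.0133, -0.0771, 0, 36.8]
[1, 0.0019, -0.0098, 0, 4.6, 1, 0.0045, -0.0194, 0, 9.2, 1, 0.008, -0.0287, 0, 13.8, 1, 0.0121, -0.0378, 0, 18.4, 1, 0.017, -0.0464, 0, 23.0, 1, 0.0225, -0.0547, 0, 27.6]
```

Call:
{"method": "apply_moves", "body": {
  "plan": [1,-0.0049,-0.0072,0,4,1,-0.0092,-0.0146,0,8,1,-0.0092,-0.0146,0,8,1,-0.0092,-0.0146,0.008,8,1,-0.0092,-0.0146,0.02,8,1,-0.0092,-0.0146,0.03,8,1,-0.0092,-0.0146,0.03,8,1,-0.0092,-0.0146,0.03,8]
}}

```text
clock: 8.35
position: [540.7, 209.6, 106.4]
ee_rot: [0.244, 0.97, 0.001, 0.001]
contact_force: [-0.1, -0.6, -4.0]
gripper_width: 16.8
```

Call:
{"method": "apply_moves", "body": {
  "plan": [1,-0.0043,-0.009,0,4.6,1,-0.008,-0.0182,0,9.2,1,-0.0108,-0.0278,0,13.8,1,-0.0129,-0.0375,0,18.4,1,-0.0142,-0.0474,0,23,1,-0.0147,-0.0573,0,27.6,1,-0.0144,-0.0672,0,32.2,1,-0.0133,-0.0771,0,36.8]
}}

```text
clock: 9.02
position: [526.2, 131.3, 104.7]
ee_rot: [-0.077, 0.997, -0.0, -0.001]
contact_force: [-0.5, 0.3, -3.5]
gripper_width: 17.1
```

Call:
{"method": "apply_moves", "body": {
  "plan": [1,0.0019,-0.0098,0,4.6,1,0.0045,-0.0194,0,9.2,1,0.008,-0.0287,0,13.8,1,0.0121,-0.0378,0,18.4,1,0.017,-0.0464,0,23,1,0.0225,-0.0547,0,27.6,1,0.0225,-0.0547,0,27.6,1,0.0225,-0.0547,0,27.6]
}}

```text
clock: 9.68
position: [549.1, 76.8, 104.6]
ee_rot: [-0.309, 0.951, 0.0, -0.001]
contact_force: [-0.1, -0.3, -3.2]
gripper_width: 16.8
```

```bash
python3 bar.py s8 2>&1|head -8
python3 - <<'E'
from h import *
snap('top','t8')
crop('s8',80,100,260,300,3.5,'c8')
E
python3 yel.py t8
```

```text
9.68 [549.1  76.8 104.6] yaw 36.0 [-0.1 -0.3 -3.2]
origin pred [649.4 149.7] tipz 92.2
bar own frame X [-18.6  -3.1   6.6] Y [-40.3  43.3] 342 z 128.89434691973844
handle X -83 Y [-7.   9.5] 60
handle X -68 Y [-7.2  9.2] 51
handle X -53 Y [-7.   8.9] 59
handle X -38 Y [-6.7  9.7] 62
handle X -23 Y [-7.4  9.9] 57
0 [nan nan] r nan rel nan value nan deg; midgap nanyel.py:6: RuntimeWarning: Mean of empty slice.
  A=np.array([649.8,150.4]); c=np.array([u[m].mean(),v[m].mean()]); q=pt(d,*c,z=77)[:2]-A
  ret = ret.dtype.type(ret / rcount)
```

View pics/c8.png

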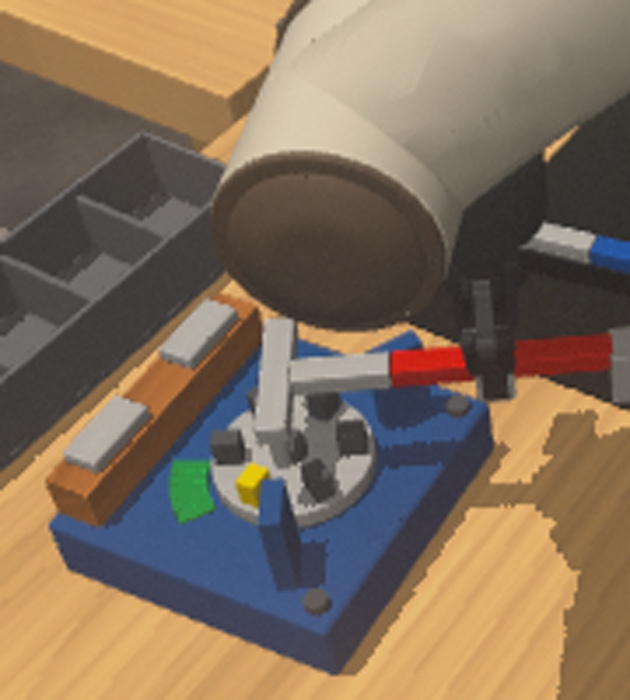

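The yellow lug has moved to (252,485) and the wrench is above the gap. I'll seat it and stroke to world yaw −27.

Call:
{"method": "apply_moves", "body": {
  "plan": [1,0,0,-0.008,0,1,0,0,-0.016,0,1,0,0,-0.022,0,1,0,0,-0.026,0,1,0,0,-0.0295,0,1,0,0,-0.0295,0,1,0,0,-0.0295,0]
}}

```text
clock: 10.37
position: [549.4, 77.1, 75.5]
ee_rot: [-0.31, 0.951, -0.0, -0.0]
contact_force: [0.0, 0.4, -3.7]
gripper_width: 17.3
```

```bash
python3 bar.py s9 2>&1|head -3; python3 arc.py 36.2 -3.95 16
```

```text
10.37 [549.4  77.1  75.5] yaw 36.2 [ 0.   0.4 -3.7]
origin pred [649.5 150.3] tipz 63.1
bar own frame X [-18.5  -2.8   7. ] Y [-31.5  43.7] 300 z 99.81084044942571
[1, -0.0048, 0.0071, 0, -3.95, 1, -0.0091, 0.0144, 0, -7.9, 1, -0.0129, 0.0221, 0, -11.85, 1, -0.0162, 0.03, 0, -15.8, 1, -0.0189, 0.0381, 0, -19.75, 1, -0.021, 0.0464, 0, -23.7, 1, -0.0226, 0.0548, 0, -27.65, 1, -0.0235, 0.0633, 0, -31.6]
[1, -0.0004, 0.0085, 0, -3.95, 1, -0.0002, 0.0171, 0, -7.9, 1, 0.0006, 0.0256, 0, -11.85, 1, 0.002, 0.034, 0, -15.8, 1, 0.0039, 0.0424, 0, -19.75, 1, 0.0064, 0.0505, 0, -23.7, 1, 0.0095, 0.0585, 0, -27.65, 1, 0.0131, 0.0662, 0, -31.6]
```

Call:
{"method": "apply_moves", "body": {
  "plan": [1,-0.0048,0.0071,0,-3.95,1,-0.0091,0.0144,0,-7.9,1,-0.0129,0.0221,0,-11.85,1,-0.0162,0.03,0,-15.8,1,-0.0189,0.0381,0,-19.75,1,-0.021,0.0464,0,-23.7,1,-0.0226,0.0548,0,-27.65,1,-0.0235,0.0633,0,-31.6]
}}

```text
clock: 11.08
position: [526.5, 140.5, 76.4]
ee_rot: [-0.038, 0.999, 0.0, 0.001]
contact_force: [2.0, -3.5, -4.7]
gripper_width: 16.6
```

Call:
{"method": "apply_moves", "body": {
  "plan": [1,-0.0004,0.0085,0,-3.95,1,-0.0002,0.0171,0,-7.9,1,0.0006,0.0256,0,-11.85,1,0.002,0.034,0,-15.8,1,0.0039,0.0424,0,-19.75,1,0.0064,0.0505,0,-23.7,1,0.0095,0.0585,0,-27.65,1,0.0131,0.0662,0,-31.6]
}}

```text
clock: 11.75
position: [539.3, 206.0, 76.2]
ee_rot: [0.236, 0.972, -0.001, 0.0]
contact_force: [2.3, -4.5, -4.8]
gripper_width: 16.9
```

Call:
{"method": "apply_moves", "body": {
  "plan": [1,0,0,0,0,1,0,0,0,0]
}}

```text
clock: 11.92
position: [539.5, 206.5, 76.1]
ee_rot: [0.233, 0.973, 0.0, 0.0]
contact_force: [0.6, -1.6, -4.1]
gripper_width: 16.7
```

```bash
python3 bar.py s10 2>&1|head -2
python3 - <<'E'
from h import *
snap('top','t10')
crop('t10',110,70,260,200,4,'ct10')
E
python3 yel.py t10
```

```text
11.92 [539.5 206.5  76.1] yaw -26.9 [ 0.6 -1.6 -4.1]
origin pred [650.  150.4] tipz 63.7
11 [173.09090909 116.54545455] r 39.1 rel 34.8 value 125.2 deg; midgap -25.2
```

View pics/ct10.png

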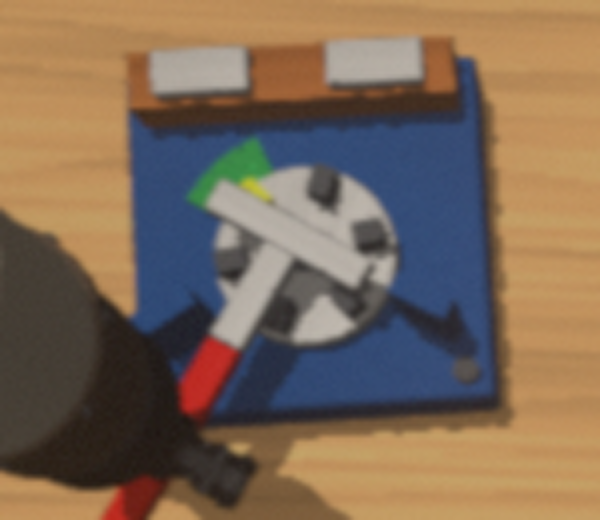

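The yellow lug, partly under the bar at (258,188), now sits at the green zone. I'll back off to mid-gap and lift clear of the ribs.

Call:
{"method": "apply_moves", "body": {
  "plan": [1,-0.003,-0.006,0,3,1,-0.0055,-0.012,0,6,1,-0.0074,-0.018,0,9,1,-0.0074,-0.018,0,9,1,-0.0074,-0.018,0.008,9,1,-0.0074,-0.018,0.025,9,1,-0.0074,-0.018,0.045,9,1,-0.0074,-0.018,0.065,9]
}}

```text
clock: 12.68
position: [531.6, 189.0, 142.0]
ee_rot: [0.157, 0.988, 0.0, 0.0]
contact_force: [1.1, -0.5, -3.0]
gripper_width: 17.0
```

Call:
{"method": "apply_moves", "body": {
  "plan": [1,0,0,0.005,0,1,0,0,0.01,0,1,-0.005,-0.02,0.01,3,1,-0.01,-0.05,0.01,7,1,-0.01,-0.08,0.01,11,1,-0.01,-0.11,0.01,15,1,-0.01,-0.14,0.01,19,1,-0.01,-0.17,0.01,23]
}}

```text
clock: 13.35
position: [520.6, 17.4, 149.9]
ee_rot: [-0.045, 0.999, -0.0, -0.001]
contact_force: [1.2, -0.0, -4.0]
gripper_width: 16.6
```

```bash
python3 bar.py s11 2>&1|head -2
python3 - <<'E'
from h import *
snap('top','t11')
crop('t11',110,70,260,200,4,'ct11')
E
python3 yel.py t11
```

```text
13.35 [520.6  17.4 149.9] yaw 5.2 [ 1.2 -0.  -4. ]
origin pred [644.1  28.5] tipz 137.5
39 [172.76923077 118.51282051] r 36.4 rel 39.6 value 120.4 deg; midgap -20.4
```

View pics/ct11.png

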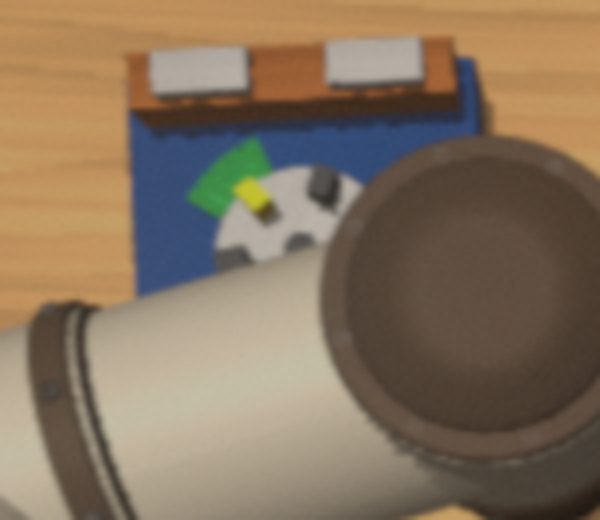

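View pics/s11.png

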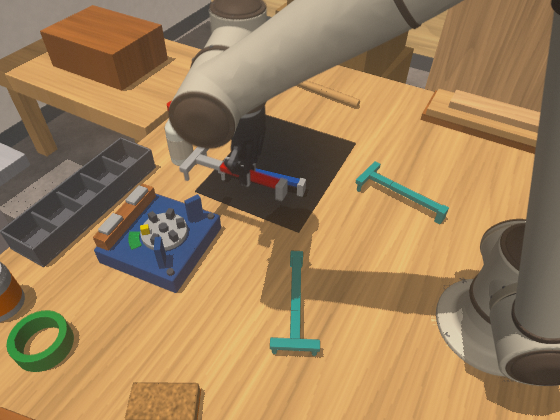

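The nut value is 120.4° (2.10 rad), at the centre of the green zone. Now I'll move to the wrench's original spot on the mat.

Call:
{"method": "apply_moves", "body": {
  "plan": [1,0.004,-0.03,0,0.5,1,0.008,-0.062,0,0.8,1,0.012,-0.095,0,1,1,0.015,-0.128,0,1.3,1,0.018,-0.161,0,1.6,1,0.021,-0.194,0,1.8,1,0.024,-0.227,0,1.8,1,0.026,-0.258,0,1.8]
}}

```text
clock: 14.12
position: [547.4, -240.5, 149.7]
ee_rot: [-0.059, 0.998, 0.0, -0.001]
contact_force: [0.7, 0.2, -3.1]
gripper_width: 16.8
```

Call:
{"method": "apply_moves", "body": {
  "plan": [1,0.001,-0.028,0,0,1,0.003,-0.046,0,0,1,0.003,-0.053,-0.01,0,1,0.003,-0.053,-0.03,0,1,0.003,-0.053,-0.055,0,1,0.003,-0.053,-0.08,0,1,0.003,-0.053,-0.1,0,1,0.003,-0.053,-0.11,0]
}}

```text
clock: 14.78
position: [548.1, -290.6, 36.4]
ee_rot: [-0.059, 0.998, 0.002, -0.003]
contact_force: [-0.2, 0.5, -4.3]
gripper_width: 16.8
```

```bash
python3 bar.py s12 2>&1
```

```text
14.78 [ 548.1 -290.6   36.4] yaw 6.7 [-0.2  0.5 -4.3]
origin pred [ 671.2 -276.1] tipz 24.0
bar own frame X [-18.3  -3.6   7.1] Y [-41.8  43.4] 152 z 59.73330720487945
handle X -83 Y [-6.6 10.4] 29
handle X -68 Y [-6.2  9.7] 26
handle X -53 Y [-6.2 10. ] 28
handle X -38 Y [-6.   9.9] 28
handle X -23 Y [-7.8 11.3] 27
handle X -8 Y [-3.8  6.6] 5
```

View pics/s12.png

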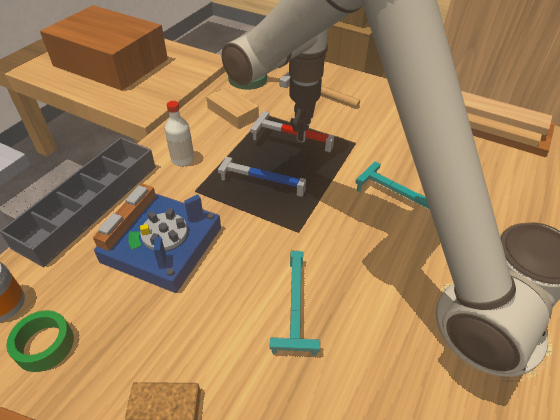

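Call:
{"method": "apply_moves", "body": {
  "plan": [1,0,0,0,0,1,0,0,-0.007,0,1,0,0,-0.014,0,1,0,0,-0.018,0,1,0,0,-0.018,0,1,0,0,-0.018,0]
}}

```text
clock: 15.33
position: [550.6, -292.4, 22.9]
ee_rot: [-0.059, 0.998, -0.0, 0.0]
contact_force: [-0.3, -0.5, -3.1]
gripper_width: 17.3
```

Call:
{"method": "apply_moves", "body": {
  "plan": [1,0,0,-0.002,0,1,0,0,-0.004,0,1,0,0,-0.0055,0,1,0,0,-0.0055,0,1,0,0,-0.0055,0]
}}

```text
clock: 15.75
position: [550.8, -292.5, 17.4]
ee_rot: [-0.059, 0.998, -0.0, 0.0]
contact_force: [-0.2, 0.3, -3.1]
gripper_width: 17.0
```

Call:
{"method": "apply_moves", "body": {
  "plan": [1,0,0,-0.0008,0,1,0,0,-0.0015,0,1,0,0,-0.0015,0,1,0,0,-0.0015,0]
}}

```text
clock: 16.08
position: [550.8, -292.5, 17.2]
ee_rot: [-0.059, 0.998, -0.0, 0.0]
contact_force: [-2.3, 1.3, 6.1]
gripper_width: 17.1
```

The wrench has touched the mat: the force changed by about 9 N. Release and rise.

Call:
{"method": "apply_moves", "body": {
  "plan": [-1,0,0,0,0,-1,0,0,0,0,-1,0,0,0,0,-1,0,0,0,0,-1,0,0,0,0,-1,0,0,0,0,-1,0,0,0,0,-1,0,0,0,0]
}}

```text
clock: 16.75
position: [550.6, -292.4, 15.7]
ee_rot: [-0.059, 0.998, 0.0, -0.0]
contact_force: [-1.3, 0.1, -0.7]
gripper_width: 85.1
```

Call:
{"method": "apply_moves", "body": {
  "plan": [-1,0,0,0.01,0,-1,0,0,0.03,0,-1,0,0,0.06,0,-1,0,0,0.1,0,-1,0,0,0.14,0,-1,-0.02,-0.02,0.16,0,-1,-0.05,-0.05,0.17,0,-1,-0.08,-0.08,0.17,0]
}}

```text
clock: 17.42
position: [473.8, -371.5, 190.5]
ee_rot: [-0.061, 0.998, -0.002, 0.004]
contact_force: [1.5, -0.4, -1.5]
gripper_width: 85.2
```

Call:
{"method": "apply_moves", "body": {
  "plan": [-1,-0.03,-0.03,0,0,-1,-0.06,-0.055,0,0,-1,-0.09,-0.08,0,0,-1,-0.12,-0.1,0,0,-1,-0.15,-0.12,0,0,-1,-0.17,-0.14,0,0,-1,-0.175,-0.145,0,0,-1,-0.175,-0.145,0,0]
}}

```text
clock: 18.08
position: [295.9, -516.7, 186.5]
ee_rot: [-0.057, 0.998, -0.0, 0.0]
contact_force: [1.0, 0.1, 0.1]
gripper_width: 85.5
```

```bash
python3 - <<'E'
from meas import *
s=arm.read_state(); print(s['clock'],s['position'],s['gripper_width'],s['contact_force'])
d=snap('top','t13'); snap('side','s13'); P=cloud(d)
u,v=np.meshgrid(np.arange(560),np.arange(420))
w=(u>345)&(u<425)&(v>118)&(v<235)&(P[...,2]>34)&(P[...,2]<50)&(d['range_z']>0)
w=cv2.morphologyEx(w.astype(np.uint8),cv2.MORPH_OPEN,np.ones((3,3)))>0; rect(P,w,'wrench')
E
python3 yel.py t13
```

```text
18.0833 [ 295.88571489 -516.73756215  186.45377054] 85.46689669317287 [1.01974721 0.10227216 0.12957932]
wrench 1138 z 41.2 [ 578.6 -278.9] [212.4  87.1] 0.89
39 [172.76923077 118.51282051] r 36.4 rel 39.6 value 120.4 deg; midgap -20.4
```

View pics/t13.png

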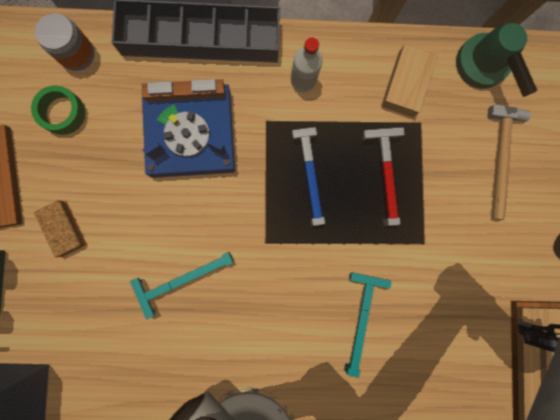

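View pics/s13.png

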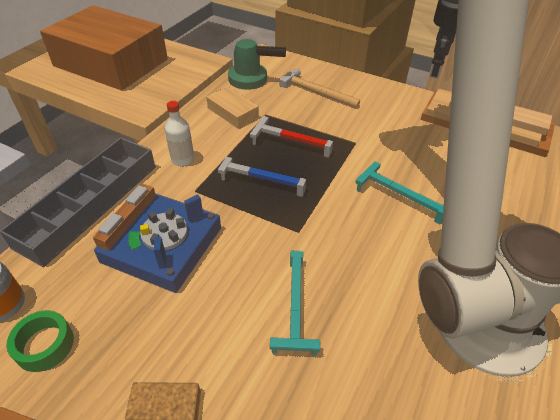

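The top view shows the red wrench flat on the mat at (388,175) and the yellow lug at (173,118) at the green zone's edge. The gripper is clear, so I'll hand in.

```bash
python3 -c "
from bench import arm
arm.job_done()"
```

```text
the job is handed in; nothing more can be done
```

The job is done and handed in at about 18 s: the nut's yellow lug stands in the green zone and the red wrench lies released on the black mat. I turned the nut in two clockwise strokes with one lift, swing-back and reseat between them. I kept the fingers about 125 mm out on the handle, clear of the fixture.

- **Nut:** it reads 120.4° (2.10 rad), and the zone is 1.745 to 2.443 rad. The reading was the same after lifting off and after releasing the wrench.
- **Wrench:** it lies flat, pins down, near where it started, with its top at z = 41 mm as at the start. The gripper is open and well away from everything.
- **Forces:** contact force stayed under about 10 N in every reading.
- **Disagreements:** with the bar partly over the lug, one reading gave 125°, and the clear view then gave 120.4°. The bounding-box yaw of the laid wrench (0.9°) differed from the tool's yaw of about 7°. I took that for noise in the box fit and did not resolve it; the picture shows the wrench fully on the mat.

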